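# Turn the leaf of the bake-chart stand

## Task

Turn the bake chart on the bench to its next page: get a fingertip under the free edge of the stiff leaf, push it up and over its spine, and press it down until it lies flat on the other side of the stand. Only push it with the fingers - do not pinch the leaf, fling it or lean hard on it - then move clear. Leave the shaker, scraper and timer where they are.

Things in the scene. Friction and masses are not known exactly. Their poses are not given: they have to be found in the camera images.
- stand: The bake-chart stand, fixed to the bench: a plain metal block, 140 mm along the spine, 190 mm across it and 58 mm high with a dark spine rod across the middle of its top. Origin at the centre of its underside, on the bench. Its x axis runs along the spine; the leaf starts on its +y side and must end on its -y side; z up. Its yaw is between -0.5 and 0.48 rad.
- spine (a point): The hinge line at its middle: 64 mm above the bench, on the stand's x axis. Axes as the stand's.
- leaf (a joint): Angle of the leaf about the spine: 0 = flat on the stand's +y side, 1.57 = upright, 3.14 = flat on the -y side (end stop). It starts between 0 and 0.35. The hinge is stiff (about 0.2 N m of friction), so the leaf stays at whatever angle it is left and must be pressed all the way; raising it from beneath its edge takes about 2 to 3 N.
- leaf_edge (a point): Middle of the leaf's free edge, at mid-thickness, 140 mm from the hinge line. Axes turn with the leaf: x along the spine, y from the spine out to the free edge, z out of the side that is uppermost at the start. The free edge overhangs the metal block by 45 mm on either side of the stand, with free space beneath down to the bench, so a tilted finger can go under it.
- leaf_board (a point): Centre of the leaf's rigid grey plastic board: 140 mm along the spine, from 8 to 140 mm out from it, 4 mm thick (2 mm either side of the hinge plane); the leaf weighs about 0.14 kg. Axes as leaf_edge.
- leaf_card (a point): Centre of the printed card, with pictures of loaves, fixed on the leaf's first side (uppermost at the start): 116 mm along the spine x 104 mm, 2 mm thick, set in 12 mm or more from the board's edges. Axes as leaf_edge.
- shaker: Bystander: upright white jar with a metal cap, 54 mm across and 110 mm high, standing past the spine's +x end. Origin at the centre of its underside.
- scraper: Bystander: dough scraper standing on its wooden handle, steel blade up, 110 x 24 mm and 83 mm high, past the spine's +x end. Origin at the centre of its underside, x along the blade.
- timer: Bystander: white round kitchen timer with a knob, 66 mm across and 65 mm high, about 180 to 210 mm from the spine on the side where the leaf must end, beyond the stand's -x corner. Origin at the centre of its underside.

How it is judged:
By the outcome, as a careful person would: the job done as asked, in the order asked, and still so for the second after the job is handed in, with the robot touching nothing.
It also fails if it takes over 42 s, if anything falls off the work surface, if the arm or the gripper's body presses on something with over 40 N, if the wrist force passes 120 N, or if a joint passes its speed limit or range.

## Robot

A 6-joint arm with a two-finger parallel gripper is mounted at the origin on the work surface. World frame = base frame: x ahead of the robot, y to its left, z up, the work surface at z = 0. Lengths are in m, angles in rad, forces in N, time in s.
With the tool pointing down it reaches from about 0.275 to 0.875 m from the base axis. Payload 12.5 kg.
Tool frame: the origin (TCP) lies on the centre line of the jaws, within the pads' length; the fingertips stand r.finger_overhang ahead of it and the grasp point (between the pads) lies 3 mm ahead of it (r.finger_overhang is the distance from the TCP to the fingertips, in m); z points along the fingers, y is the direction in which the jaws open and shut (so a half turn about z gives the same grasp; the last joint's range is limited). The gripper opens to 85 mm and grips with 20 to 120 N. Pads are 22 mm wide; open, the fingers measure 114 mm over their backs; the gripper's body (76 mm by 85 mm) begins 54 mm behind the grasp point. The pads swing forward as they close: fully open they stand 13 mm farther back than shut.
Start: joints at [-1.196, 0.351, 1.652, -0, 1.139, -0.085], TCP at [0.244, -0.493, 0.253] pointing down, gripper open.
Joint ranges: [-2.75, 2.75], [-0.79, 2.1], [0.01, 2.65], [-1.57, 4.71], [0.07, 3.14], [-2.87, 2.87]. Speed limits (rad/s): [2.22, 2.22, 2.79, 3.14, 3.14, 3.14].

## Interface

Orientations are given as a unit quaternion [x, y, z, w].
In Python, from cell import r, optics gives the robot as it stands. The module is installed in compiled form; this text tells all that it offers. Calls block until the motion is done:
- r.move_to(position, orientation): joint-space move of the TCP to a pose.
- r.move_linear(position, rot=None, vel=0.15): straight line of the TCP; rot=None keeps the orientation; vel is the mean speed in m/s.
- r.set_joints(angles): joint-space move.
- r.set_gripper(opening, squeeze=None): opening from 0.0 (shut) to 1.0 (fully open); squeeze is the grip in N (None keeps the last); returns when the fingers have stopped.
- r.sleep(seconds).
- r.inverse_kinematics(position, orientation): joint angles nearest the present ones, or None.
- optics.get_image(name): name is "scene" or "top"; returns a dict with "pixels" (384x512x3 uint8, red, green, blue), "depth" (384x512 float32, m along the optical axis (not along the pixel's ray), 0 where there is no reading), "fx", "fy", "cx", "cy" (pixels), "camera_from_world" (4x4, takes a point from world to camera coordinates). Camera axes: x right, y down, z forward; pixel columns grow to the right and rows downward; lengths in m; the calibration is good to about 2 mm. A picture is of the moment at which its call begins.
A pose or a line that the arm cannot do raises r.PlanningError and nothing moves.
- r.hand_in(): hands the job in, once; it reports no verdict.
Readings, each from a call of its own:
- r.current_t(): time.
- r.current_q(): joint angles.
- r.current_qvel(): joint speeds.
- r.current_effort(): joint torques, N m.
- r.current_tool_pos(): TCP position.
- r.current_ee_rot(): TCP orientation.
- r.current_contact_force(): force on the tool from outside, world axes, zero at the start.
- r.current_torque(): the same for the moment, N m.
- r.current_opening(): opening from 0.0 (shut) to 1.0 (fully open).
Only numpy, scipy, OpenCV 4.12 (cv2) and the standard library are available. Lean on these libraries where they do the work, as an engineer would, in place of code of your own. Each camera call takes 0.05 s, during which the arm holds its last target.

## Working session

There is one attempt and no reset: what is moved stays moved. The work goes in short steps, each a Python script; the robot and the scene stay as the last script left them, time stands still between calls to the robot, and variables do not carry over. Pictures are saved under pics/ and viewed, and the job is handed in when it is done.

```bash
mkdir -p pics; ls
python3 - <<'E'
from cell import r, optics
import numpy as np, cv2
print(r.current_t(), r.finger_overhang, r.current_ee_rot())
for n in ("scene","top"):
    d=optics.get_image(n)
    cv2.imwrite(f"pics/{n}0.png",d["pixels"][:,:,::-1])
    np.savez(f"{n}0.npz",**d)
    print(n,d["fx"],d["cx"],d["cy"],np.round(np.linalg.inv(d["camera_from_world"]),3).tolist())
E
```

```text
pics
0.0 0.022 [ 9.73687299e-01  2.27887468e-01 -7.85020911e-05 -5.83180761e-04]
scene 353.4853608546465 252.0363769961908 192.45273914464684 [[-0.606, 0.654, -0.453, 0.886], [0.795, 0.49, -0.357, 0.211], [-0.011, -0.576, -0.817, 0.705], [0.0, 0.0, 0.0, 1.0]]
top 411.15115877304953 252.68716667073917 192.55228573220643 [[-0.007, -0.996, 0.088, 0.458], [-1.0, 0.007, -0.001, -0.055], [0.0, -0.089, -0.996, 0.884], [0.0, 0.0, 0.0, 1.0]]
```

View pics/scene0.png

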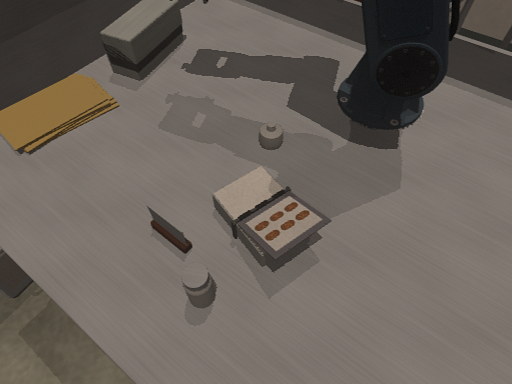

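View pics/top0.png

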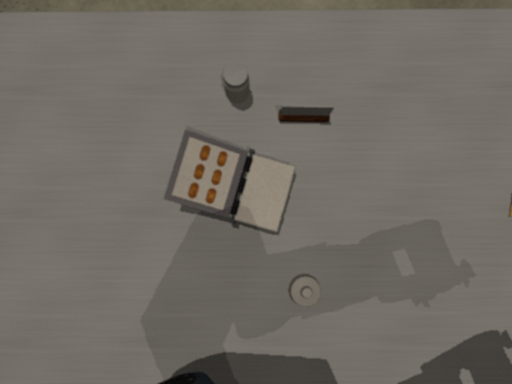

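The leaf, with its loaf card at about (207,175) in the top view, lies on world +y. The spine runs from (250,152) to (236,213). The shaker (236,80) and scraper (304,117) are past the +x end, and the timer is at (305,291). Next I'll measure these.

```bash
cat > h.py <<'E'
import numpy as np, cv2
def load(n): return dict(np.load(n))
def cloud(d):
    Z=d["depth"].astype(float); v,u=np.mgrid[:Z.shape[0],:Z.shape[1]]
    P=np.stack([(u-d["cx"])/d["fx"]*Z,(v-d["cy"])/d["fy"]*Z,Z],-1)
    T=np.linalg.inv(d["camera_from_world"])
    W=P@T[:3,:3].T+T[:3,3]; W[Z==0]=np.nan
    return W
E
python3 - <<'E'
from h import *
d=load("top0.npz");W=cloud(d)
rgb=d["pixels"]
print("bench z",np.nanmedian(W[240:300,50:130,2]))
for n,(u,v) in dict(card=(207,176),far=(183,168),pg=(265,190),pg2=(283,195),rod1=(249,155),rod2=(237,210),shaker=(236,75),scr=(304,118),blade=(304,107),timer=(306,292)).items():
    print(n,np.round(W[v,u],3),rgb[v,u])
x0,x1,y0,y1=150,310,110,250
c=cv2.resize(rgb[y0:y1,x0:x1],None,fx=5,fy=5,interpolation=cv2.INTER_NEAREST)
c=np.clip(c.astype(float)*1.7,0,255).astype(np.uint8)[:600,:800]
cv2.imwrite("pics/crop.png",c[:,:,::-1])
z=W[y0:y1,x0:x1,2];h=np.clip(z*1000/150*255,0,255);h[np.isnan(h)]=0
cv2.imwrite("pics/h.png",cv2.applyColorMap(cv2.resize(h.astype(np.uint8),None,fx=4,fy=4,interpolation=0),cv2.COLORMAP_JET))
E
```

```text
bench z -0.0012571454909137691
card [0.562 0.033 0.09 ] [140 131 116]
far [0.576 0.077 0.105] [137 128 115]
pg [ 0.537 -0.081  0.061] [147 138 124]
pg2 [ 0.526 -0.117  0.059] [144 135 121]
rod1 [ 0.607 -0.049  0.064] [73 73 66]
rod2 [ 0.497 -0.024  0.058] [70 64 56]
shaker [ 0.756 -0.025  0.11 ] [122 117 110]
scr [ 0.694 -0.167  0.022] [39 19  6]
blade [ 0.702 -0.16   0.077] [80 76 71]
timer [ 0.335 -0.159  0.066] [123 117 107]
```

View pics/crop.png

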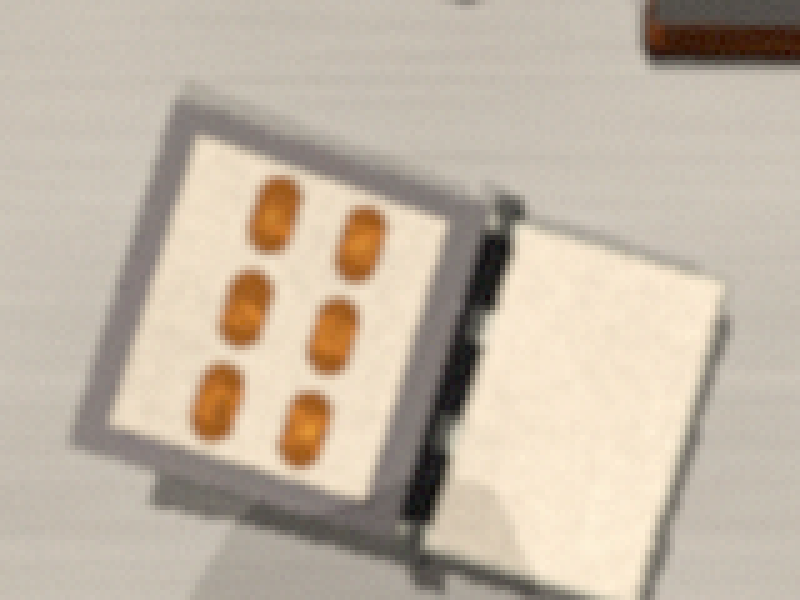

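View pics/h.png

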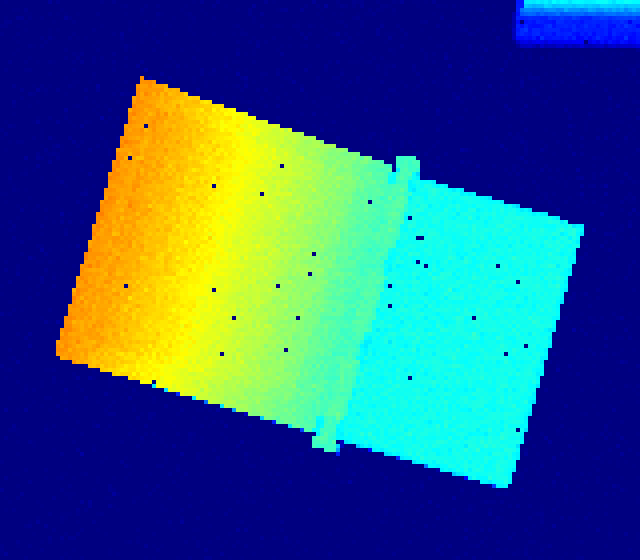

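Run:
```python
from h import *
d=load("top0.npz");W=cloud(d)
roi=np.zeros(W.shape[:2],bool);roi[120:240,160:305]=True
z=W[...,2]
def rect(m):
    m=cv2.morphologyEx(m.astype(np.uint8),cv2.MORPH_OPEN,np.ones((3,3)))
    return W[m>0]
L=rect(roi&(z>0.068)); A=np.c_[L[:,:2],np.ones(len(L))]
for _ in range(3):
    c,*_=np.linalg.lstsq(A,L[:,2],rcond=None); rs=abs(A@c-L[:,2]); k=rs<0.004; L=L[k];A=A[k]
print("slope angle",np.arctan(np.hypot(c[0],c[1])),"uphill dir",np.arctan2(c[1],c[0]),"yaw",np.arctan2(c[1],c[0])-np.pi/2, len(L))
# yaw from outlines
B=W[roi&(z>0.045)&(z<0.0625)]
for n,P in (("leaf",L),("block",B)):
    R=cv2.minAreaRect(P[:,:2].astype(np.float32));print(n,R, cv2.boxPoints(R).round(3).tolist())
yaw=np.arctan2(c[1],c[0])-np.pi/2
for y in (yaw,):
    ex=np.array([np.cos(y),np.sin(y)]);ey=np.array([-np.sin(y),np.cos(y)])
    for n,P in (("leaf",L),("block",B)):
        print(n,np.percentile(P[:,:2]@ex,[.3,99.7]),np.percentile(P[:,:2]@ey,[.3,99.7]),P[:,2].max())
# zero-line: where top plane surface meets z=.064
```

```text
slope angle 0.3268209059442983 uphill dir 1.2747642957561056 yaw -0.29603203103879094 4501
leaf ((0.566530168056488, 0.035707663744688034), (0.12287599593400955, 0.14040033519268036), 72.883544921875) [[0.48100000619888306, -0.0020000000949949026], [0.6159999966621399, -0.04399999976158142], [0.6520000100135803, 0.07400000095367432], [0.5180000066757202, 0.11500000208616257]]
block ((0.5452027916908264, -0.03558079153299332), (0.18599805235862732, 0.14483389258384705), 71.81624603271484) [[0.44699999690055847, -0.10100000351667404], [0.5849999785423279, -0.1469999998807907], [0.6430000066757202, 0.029999999329447746], [0.5049999952316284, 0.07500000298023224]]
leaf [0.46206133 0.60085446] [0.13919832 0.2598039 ] 0.11265482665060644
block [0.46241073 0.60213437] [0.03349797 0.13510293] 0.06248536881274036
```

```bash
cat > plan.py <<'E'
import numpy as np
from scipy.spatial.transform import Rotation as R
yaw=-0.300; C0=np.array([0.5463,-0.0323,0.064])
ex=np.array([np.cos(yaw),np.sin(yaw),0]);ey=np.array([-np.sin(yaw),np.cos(yaw),0]);ez=np.array([0,0,1.])
OV=0.022;HW=0.011
def quat(phi,s):
    a=-np.cos(phi)*ey-np.sin(phi)*ez; y=s*ex; x=np.cross(y,a)
    return R.from_matrix(np.c_[x,y,a]).as_quat()
def P(y,z): return C0+y*ey+z*ez
def tcp(c2,phi):
    a=np.array([-np.cos(phi),-np.sin(phi)]);n=np.array([-np.sin(phi),np.cos(phi)])
    t=c2-HW*n-OV*a
    return P(*t)
def corner(th,phi,off=0.,ins=0.025,rr=0.14):
    """fingertip's inner corner: edge contact if phi>th, else tip on leaf's underside"""
    u=np.array([np.cos(th),np.sin(th)]);n=np.array([-np.sin(th),np.cos(th)])
    a=np.array([-np.cos(phi),-np.sin(phi)]);m=np.array([-np.sin(phi),np.cos(phi)])
    if phi>th: return rr*u-0.002*n+ins*a-off*m
    return (rr-ins)*u-(0.002+off)*n
def phi_of(th): return float(np.clip(np.pi/4+0.8*(th-np.pi/4),np.pi/4,np.pi/2))
E
python3 - <<'E'
from plan import *
from cell import r
print(r.current_q())
for s in (1,-1):
    print("s",s)
    for th in np.radians([19,45,70,90,110,135,160,180]):
        f=phi_of(th); p=tcp(corner(th,f),f)
        q=r.inverse_kinematics(p,quat(f,s))
        print(round(np.degrees(th)),p.round(3),None if q is None else np.round(q,2))
    f=np.pi/4
    a=-np.cos(f)*ey-np.sin(f)*ez
    p=tcp(corner(.327,f,off=.014),f)-a*0.07
    print("app",p.round(3),r.inverse_kinematics(p,quat(f,s)))
E
```

```text
[-1.19560898e+00  3.51200554e-01  1.65235373e+00  3.04513335e-05
  1.13910413e+00 -8.45913821e-02]
s 1
19 [0.587 0.1   0.098] [ 0.33  0.87  1.37 -0.62  1.45  0.88]
45 [0.578 0.069 0.152] [ 0.29  0.76  1.43 -0.63  1.48  0.82]
70 [0.564 0.025 0.187] [ 0.13  0.55  1.58 -0.42  1.23  0.61]
90 [ 0.551 -0.017  0.199] [-0.05  0.44  1.68 -0.17  1.07  0.34]
110 [ 0.538 -0.058  0.195] [-0.19  0.4   1.73 -0.    1.01  0.11]
135 [ 0.526 -0.098  0.169] [-0.27  0.43  1.77 -0.    0.94  0.03]
160 [ 0.518 -0.124  0.127] [-0.32  0.49  1.8  -0.    0.85 -0.02]
180 [ 0.516 -0.132  0.088] [-0.34  0.55  1.82 -0.    0.77 -0.04]
app [0.605 0.157 0.137] [ 0.39180581  0.87820534  1.23634886 -0.57597259  1.59099637  0.85109597]
s -1
19 [0.587 0.1   0.098] [ 0.33  0.87  1.37 -0.62  1.45 -2.26]
45 [0.578 0.069 0.152] [ 0.29  0.76  1.43 -0.63  1.48 -2.32]
70 [0.564 0.025 0.187] [ 0.13  0.55  1.58 -0.42  1.23 -2.53]
90 [ 0.551 -0.017  0.199] [-0.05  0.44  1.68 -0.17  1.07 -2.8 ]
110 [ 0.538 -0.058  0.195] None
135 [ 0.526 -0.098  0.169] None
160 [ 0.518 -0.124  0.127] None
180 [ 0.516 -0.132  0.088] None
app [0.605 0.157 0.137] [ 0.39180581  0.87820534  1.23634886 -0.57597259  1.59099637 -2.29049668]
```

Run:
```python
from plan import *
from cell import r, optics
import cv2
r.set_gripper(0.0,20)
f=np.pi/4; a=-np.cos(f)*ey-np.sin(f)*ez
g=tcp(corner(.327,f,off=.014),f)
p=g-a*0.06
r.move_to(p-a*0.03+[0,0,0.12],quat(f,1)); print(r.current_t())
r.move_linear(p,vel=0.15)
print(r.current_t(),r.current_opening(),r.finger_overhang,r.current_tool_pos()-p,r.current_contact_force())
for n in ("scene","top"):
    d=optics.get_image(n);np.savez(f"{n}1.npz",**d)
    c=d["pixels"]; c=c[100:300,180:380] if n=="scene" else c[100:250,100:310]
    c=np.clip(cv2.resize(c,None,fx=3,fy=3)*1.6,0,255).astype(np.uint8)
    cv2.imwrite(f"pics/{n}1.png",c[:,:,::-1])
```

```text
3.5333
4.6333 0.002249059115229125 0.022 [0.00046781 0.00025203 0.00098716] [-0.80892141  0.0585862  -1.11459414]
```

View pics/scene1.png

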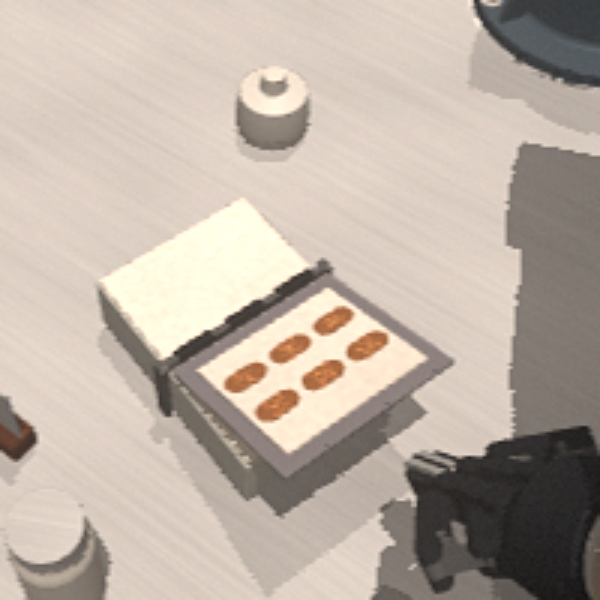

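View pics/top1.png

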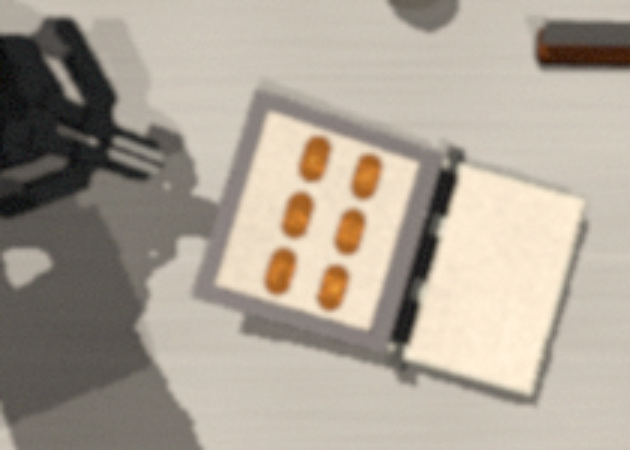

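The tip, at about pixel (154,153) in the top view, is lined up with the middle of the free edge and sits below its height. Now I'll insert it and lift.

Run:
```python
from plan import *
from cell import r, optics
import cv2
f=np.pi/4
g=tcp(corner(.327,f,off=.014),f)
F0=r.current_contact_force()
r.move_linear(g,vel=0.06); print("in",r.current_t(),r.current_contact_force()-F0)
for t in (19,27,36,46):
    th=np.radians(t); r.move_linear(tcp(corner(th,max(f,th+.001)),f),vel=0.06)
    print(t,round(r.current_t(),2),(r.current_contact_force()-F0).round(2))
for n in ("scene","top"):
    d=optics.get_image(n);np.savez(f"{n}2.npz",**d)
    c=d["pixels"]; c=c[100:300,180:380] if n=="scene" else c[100:250,100:310]
    c=np.clip(cv2.resize(c,None,fx=3,fy=3)*1.6,0,255).astype(np.uint8)
    cv2.imwrite(f"pics/{n}2.png",c[:,:,::-1])
```

```text
in 5.8833 [-0.39076177 -0.6527819   0.55045372]
19 6.28 [-0.75  0.27  0.53]
27 6.75 [-1.49 -1.06 -0.38]
36 7.27 [-0.83  0.1   0.21]
46 7.82 [-1.25  0.14  1.88]
```

View pics/scene2.png

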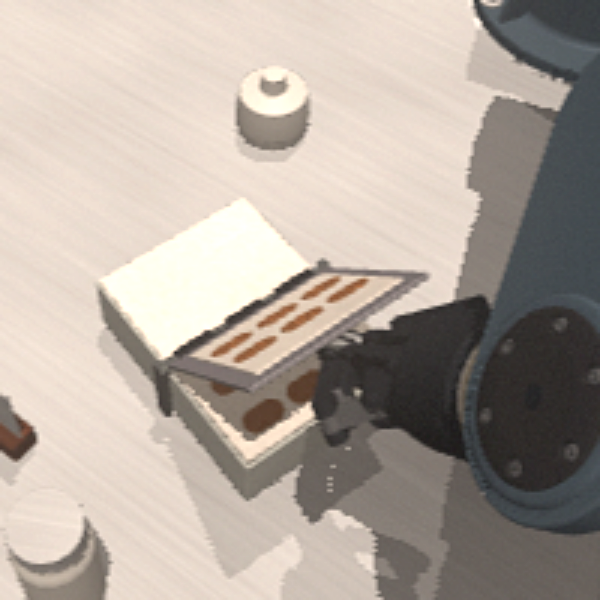

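View pics/top2.png

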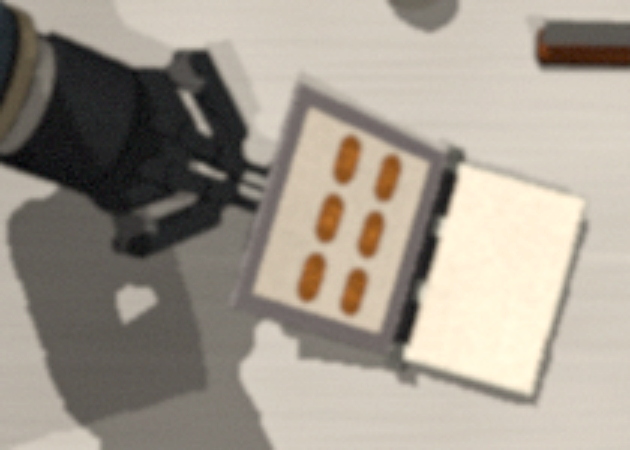

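The leaf is up at about 45° with the finger under the middle of its edge, near (265,185) in the top crop. Forces are about 2 N. I'll carry on past upright.

Run:
```python
from plan import *
from cell import r, optics
import cv2
for t in (56,66,76,86,96,106,116):
    th=np.radians(t);f=phi_of(th); r.move_linear(tcp(corner(th,f),f),quat(f,1),vel=0.06)
    print(t,round(r.current_t(),2),r.current_contact_force().round(2))
for n in ("scene","top"):
    d=optics.get_image(n);np.savez(f"{n}3.npz",**d)
    c=d["pixels"]; c=c[100:300,180:380] if n=="scene" else c[100:250,100:310]
    c=np.clip(cv2.resize(c,None,fx=3,fy=3)*1.6,0,255).astype(np.uint8)
    cv2.imwrite(f"pics/{n}3.png",c[:,:,::-1])
```

```text
56 8.46 [ 0.08 -0.67 -0.23]
66 8.99 [-0.44  0.59  0.46]
76 9.53 [-0.11 -0.49 -1.02]
86 10.06 [ 0.84  1.08 -0.57]
96 10.59 [ 0.31  0.21 -0.25]
106 11.1 [-0.66  0.5   0.85]
116 11.58 [ 0.28 -0.15  0.51]
```

View pics/scene3.png

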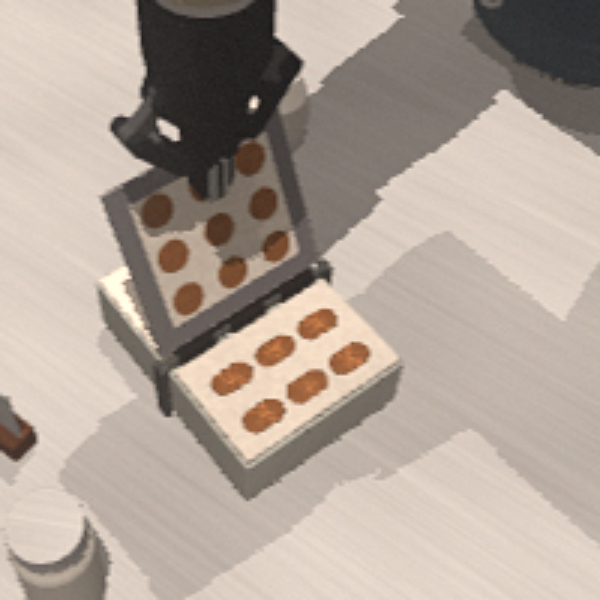

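View pics/top3.png

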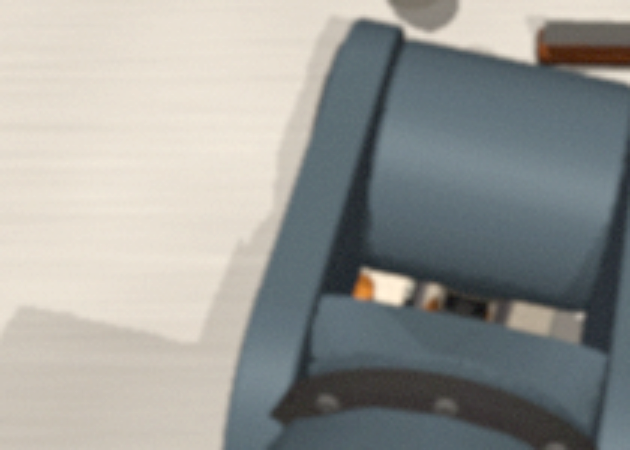

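The leaf is at about 115° with the fingertip on its back (220,180 in the crop). Next I'll bring it down and finish with a force-monitored press.

Run:
```python
from plan import *
from cell import r, optics
for t in (127,138,149,160,170):
    th=np.radians(t);f=np.pi/2; r.move_linear(tcp(corner(th,f),f),quat(f,1),vel=0.06)
    print(t,round(r.current_t(),2),r.current_contact_force().round(2))
p=tcp(corner(np.pi,np.pi/2),np.pi/2); z=r.current_tool_pos()[2]; print(z,p[2])
zt=z
while zt>p[2]-0.006 and r.current_t()<30:
    zt-=0.002 if zt>p[2]+0.005 else 0.001
    r.move_linear([p[0],p[1],zt],vel=0.03); r.sleep(0.12)
    F=np.mean([r.current_contact_force() for _ in range(3)],0)
    print(round((zt-p[2])*1000,1),round(r.current_tool_pos()[2]-p[2],4),F.round(2),round(r.current_t(),2))
    if F[2]>8: break
```

```text
127 12.2 [-0.29 -0.04 -0.36]
138 12.72 [-0.04 -0.38  0.15]
149 13.23 [ 0.1   0.07 -0.43]
160 13.75 [-0.49  0.63  0.35]
170 14.23 [ 0.66 -0.24 -0.47]
0.10756325421981232 0.08800000000000001
17.6 0.0176 [ 0.03 -0.07 -0.99] 14.61
15.6 0.0155 [1.38 0.75 0.77] 14.97
13.6 0.0135 [-0.22  0.01 -0.11] 15.34
11.6 0.0115 [-0.16  0.39 -0.4 ] 15.71
9.6 0.0095 [ 0.28  0.51 -0.13] 16.07
7.6 0.0075 [ 0.85 -0.32 -0.06] 16.44
5.6 0.0055 [-0.16 -0.22  0.11] 16.81
3.6 0.0035 [-0.09  0.44  0.03] 17.18
2.6 0.0025 [ 0.28 -0.67  0.5 ] 17.54
1.6 0.0015 [0.09 0.08 0.65] 17.91
0.6 0.0005 [ 0.06 -0.22  0.45] 18.27
-0.4 0.0 [-1.71  0.52  6.43] 18.64
-1.4 -0.0002 [-6.39  1.82 17.2 ] 19.01
```

It reached the stop at the expected height. I'll lift straight off, move clear and check.

Run:
```python
from plan import *
from cell import r, optics
from h import *
p=r.current_tool_pos()
r.move_linear(p+[0,0,0.15],vel=0.12)
r.set_joints([-1.196,0.351,1.652,0,1.139,-0.085]); print(r.current_t(), r.current_contact_force())
for n in ("scene","top"):
    d=optics.get_image(n);np.savez(f"{n}4.npz",**d)
    c=d["pixels"]; c=c[100:300,180:380] if n=="scene" else c[50:320,150:400]
    c=np.clip(cv2.resize(c,None,fx=2.2,fy=2.2)*1.6,0,255).astype(np.uint8)
    cv2.imwrite(f"pics/{n}4.png",c[:,:,::-1])
W=cloud(d); W0=cloud(load("top0.npz"))
Q=(W-C0); y=Q@ey; x=Q@ex
m=(abs(x)<0.06)&(y<-0.02)&(y>-0.130)&(W[...,2]>0.05)
A=np.c_[y[m],np.ones(m.sum())]; c=np.linalg.lstsq(A,W[...,2][m],rcond=None)[0]
print("tilt",np.arctan(c[0]),"z at y=-.07",c[0]*-.07+c[1],m.sum())
m2=(abs(x)<0.06)&(y>0.02)&(y<0.09)
print("other side z",np.nanmedian(W[...,2][m2]))
m3=(abs(x)<.06)&(y<-.02)&(W[...,2]>.05)&(y>-.17);print("edge y",y[m3].min())
for n,(u,v,w) in dict(shaker=(236,85,22),scr=(304,113,34),timer=(306,291,22)).items():
    o=[]
    for V in (W0,W):
        s=V[v-w:v+w,u-w:u+w].reshape(-1,3); s=s[s[:,2]>.015]; o.append(s.mean(0))
    print(n,(o[1]-o[0]).round(4))
```

```text
22.075 [ 0.04477296 -0.00429153 -0.0501726 ]
tilt -0.00015966114286162874 z at y=-.07 0.06546652674628962 3283
other side z 0.06115645295185823
edge y -0.14088897285549057
shaker [ 0.0001 -0.      0.    ]
scr [-0.      0.0001 -0.0001]
timer [ 0.0001  0.     -0.    ]
```

View pics/scene4.png

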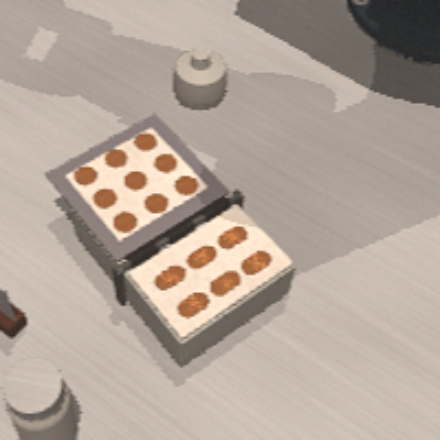

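View pics/top4.png

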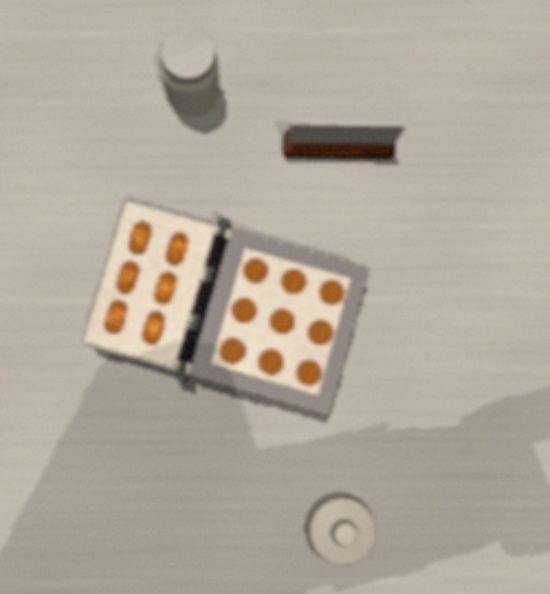

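The leaf lies flat on the -y side, at about (285,325) in the top crop. The shaker, scraper and timer have not moved.

Run:
```python
from cell import r
print(r.hand_in(), r.current_t())
```

```text
the job is handed in; nothing more can be done
the job is handed in; nothing more can be done
```

The bake chart is turned to its next page: the leaf lies flat on the other side of the stand, and the job was handed in at about 22 s of the 42 s allowed. I pushed the leaf with the shut fingertips only, lifting its free edge from below, going over the spine and pressing it down to the stop. The arm then moved clear.

- **Leaf:** the last depth image gave a tilt of about 0.0002 rad. The upper surface measured 65.5 mm high against 66 mm expected, and the free edge was 141 mm from the spine against 140 mm.
- **Other objects:** the shaker, scraper and timer moved by 0.1 mm or less, which is within measurement noise.
- **Force:** readings stayed around 2 N or less while the leaf turned. The last 1 mm press step overshot the 8 N I had planned, peaking at about 17 N upward (about 18 N in all) at the stop. With the arm clear, the contact force read about zero.

No check failed. The 17 N press is the one thing that went beyond my plan.

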